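Fit the three-hole cover on the vacuum filter housing

ROBOT

A 6-joint arm with a two-finger parallel gripper is mounted at the origin on the work surface. World frame = base frame: x ahead of the robot, y to its left, z up, the work surface at z = 0. Lengths are in mm, angles in rad, forces in N, time in s.
With the tool pointing down it reaches from about 375 to 925 mm from the base axis. Payload 5.7 kg.
Tool frame: the origin (TCP) lies between the finger pads; the fingertips stand 11 mm ahead of it and the grasp point (between the pads) lies 8 mm behind it; x points along the fingers, y is the direction in which the jaws open and shut, and the axes are right-handed (so a half turn about x gives the same grasp; the last joint's range is limited). The gripper opens to 88 mm and grips with 3 to 60 N. Pads are 20 mm wide; open, the fingers measure 115 mm over their backs; the gripper's body (75 mm by 178 mm) begins 61 mm behind the grasp point.
Start: joints at [-1.371, 0.359, 1.51, -0, 1.272, -0.115], TCP at [185.76, -570.488, 233.623] pointing down, gripper open.
Joint ranges: [-2.97, 2.97], [-1.01, 2.36], [0.21, 2.38], [-0.96, 4.11], [0.2, 2.71], [-2.98, 2.98]. Speed limits (rad/s): [2.39, 2.39, 3.14, 3.14, 3.14, 3.14].

INTERFACE

Orientations are given as a rotation vector (axis times angle).
In Python, from station import robot gives the robot as it stands.
- The arm moves only by the tool arm_command, never from a script. Its argument "motion" is a list that holds one entry, the list of rows, each a list of 6 numbers: the shift along the world's x, y, z in units of 0.25 m (1.0 is 0.25 m), then the turn, a rotation vector about the world's x, y, z in units of pi/2 rad (1.0 is pi/2 rad). In form: [[[dx, dy, dz, ax, ay, az], ...]]. A call has 1 to 12 rows; each row shifts and turns the commanded pose from where the row before left it; what a row does not reach is not made up. A row lasts 1/8 s, in which the tool goes at most 62.5 mm and 10.7 degrees, less where a joint would pass 70% of its speed; a pose out of reach is approached as far as the arm can. A call with a number of a shift or a turn outside -1 to 1 is refused whole. A call with a gripper value outside its range is refused whole. "hand" is the finger opening in mm, from 0 to 87.8, set as the call begins (left out, the last holds). The fingers move at their own pace and stop on an object; "grip_force" is the grip in N (left out, the last holds). Time passes only in rows, so rows that do not move let the fingers close. It gives the time, the measured TCP pose, the force and the opening at its end, in the units of the state.
- robot.sense(): the state, without advancing time (a new reading comes with each control period).
- robot.snapshot(name): name is "side" or "top"; returns a dict with "image" (400x640x3 uint8, red, green, blue), "z_map" (400x640 float32, mm along the optical axis (not along the pixel's ray), 0 where there is no reading), "fx", "fy", "cx", "cy" (pixels), "distortion" ([k1, k2, p1, p2, k3] as OpenCV has them; the pictures are not rectified), "T" (4x4, takes a point from camera to world coordinates). Camera axes: x right, y down, z forward; pixel columns grow to the right and rows downward; lengths in mm; the calibration is good to about 2 mm. A picture is of the moment at which its call begins.
- robot.job_done(): hands the job in, once; it reports no verdict.
Trained networks look in the newest picture that a camera, given by its name, has taken for a name from the list of things; names that differ only in an ending like _2 or _b are one class to them, and where a whole thing is asked for, a point or a joint stands for the part that bears it (a point fixed in the world has none). Each returns a list of dicts, best first, with "score" (0 to 1); they miss things now and then, are a little off and sometimes report something else, mostly with a low value. They report only what shows in the picture. A call takes as long as a camera call. They do not tell look-alikes from the thing itself.
- robot.look_for(thing, camera): "at" ([column, row] as shares, 0 to 1, of the picture: columns of its width, rows of its height, amid what is visible of it).
- robot.trace(thing, camera): "pixels" (400x640 bool, what is visible of it) and "at" ([column, row] as shares, 0 to 1, of the picture: columns of its width, rows of its height, amid what is visible of it).
- robot.tip_of(thing, camera): "at" ([column, row] as shares, 0 to 1, of the picture: columns of its width, rows of its height: a listed point, or the origin of a listed thing).
The state is a dict: "clock": time; "q": joint angles; "joint_vel": joint speeds; "tau": joint torques, N m; "ee_pos": TCP position; "orientation": TCP orientation; "force": force on the tool from outside, world axes, zero at the start; "moment": the same for the moment, N m; "gripper_width": finger opening in mm.
Only numpy, scipy, OpenCV 4.12 (cv2) and the standard library are available. Lean on these libraries where they do the work, as an engineer would, in place of code of your own. Each camera call takes 0.05 s, during which the arm holds its last target. There are 200 camera calls.

TASK

Close the round vacuum filter housing: take the cover that has three holes by its handle, turn it so that all three holes line up with the three studs, and lower it (do not drop it) fully home, flat on the housing. Let go of it there and leave the other cover, with four holes, where it lies.

Things in the scene. Friction and masses are not known exactly. Their poses are not given: they have to be found in the camera images.
- cover: The right cover: loose bare aluminium disc, 180 mm across, 8 mm thick, about 0.45 kg, lying on the table, handle up. Three 32 mm round through-holes, centres 60 mm from the disc's centre, 120 degrees apart. Origin: centre of its underside; z up; x points from the centre to one hole (the others at +-120 degrees). Over the centre a black bar handle lies lengthwise along x.
- cover_handle (a point): The middle of that handle bar, 45 mm above the cover's origin (axes as the cover's): grip here, across the bar. The bar is 64 mm long (x), 14 mm wide (y) and 14 mm tall, its top 52 mm and its underside 38 mm above the cover's underside; two legs, 12 by 14 mm, stand 26 mm either side of the middle.
- other_cover: The wrong cover: the same disc and handle (180 mm, bar along x, top at 52 mm), but with four 32 mm holes, 90 degrees apart on the same circle, x pointing to one of them. Loose on the table; it is to stay where it lies. Origin: centre of its underside.
- housing: Dark steel drum fixed to the table, 192 mm across, 60 mm tall, flat top, brass pipe stub out to its -x side. On top three steel studs, 60 mm from the axis, 120 degrees apart: 12 mm thick, 30 mm tall, the last 10 mm tapered. Origin: centre of its foot; z up; x points to one stud (others at +-120 degrees). Home, the cover's origin lies 60 mm above this one, any hole on any stud.
Not all that is in view belongs to the job. Of the things like the housing, leave any that is orange; of the rest the smaller one is meant.

How it is judged (in metres and radians):
At the end, for the whole second after the job is handed in: The three-hole cover lies flat (within 3.4 degrees) on the housing's top with a stud through each hole: its underside within 6 mm above the top and its centre within 16 mm of the housing's axis, at rest; the four-hole cover is within 30 mm of where it was (horizontal distance between cover and housing below 0.016 m and z of cover in the frame of housing between 0.052 and 0.066 m and angle between cover's own z axis and vertical below 0.06 rad and linear speed of cover below 0.02 m/s and distance of other_cover from where it was at the start of the episode below 0.03 m); the robot touches nothing.
It fails at once if the three-hole cover is dropped or slammed onto the housing (faster than 0.6 m/s in the last 15 mm) (horizontal distance between cover and housing below 0.03 m and z of cover in the frame of housing below 0.075 m and linear speed of cover above 0.6 m/s).
It fails at once if the four-hole cover is moved by more than 30 mm (distance of other_cover from where it was at the start of the episode above 0.03 m).
It also fails if it takes over 38 s, if anything falls off the work surface, if the arm or the gripper's body presses on something with over 40 N, if the wrist force passes 120 N, or if a joint passes its speed limit or range.

## Working session

There is one attempt and no reset: what is moved stays moved. The work goes in short steps, Python scripts to look and compute and a tool call to move; the robot and the scene stay as the last step left them, time stands still between calls to the robot, and variables do not carry over. Pictures are saved under pics/ and viewed, about 8 in all and at most 12, crops included, and the job is handed in when it is done.

Besides the shell and the picture viewer there is one more tool, called after ">>>" by a JSON object that holds its "fn" and its "kwargs". arm_command: Moves the arm, as the interface text tells. Its arguments: {"type":"object","properties":{"motion":{"type":"array"},"hand":{"type":"number"},"grip_force":{"type":"number"}},"required":["motion"]}

```bash
mkdir -p pics; cat > h.py <<'E'
from station import robot
import numpy as np, cv2
def world(s,uv,z=None):
    """pixels -> world, by depth map or on plane z"""
    K=np.array([[s['fx'],0,s['cx']],[0,s['fy'],s['cy']],[0,0,1.]])
    uv=np.atleast_2d(np.array(uv,float)); n=cv2.undistortPoints(uv[:,None],K,np.array(s['distortion']))[:,0]
    T=np.array(s['T']); r=np.c_[n,np.ones(len(n))]
    if z is None:
        d=s['z_map'][uv[:,1].round().astype(int),uv[:,0].round().astype(int)]
        return (r*d[:,None])@T[:3,:3].T+T[:3,3]
    w=r@T[:3,:3].T; return T[:3,3]+w*((z-T[2,3])/w[:,2:3])
def save(n,im): cv2.imwrite(f'pics/{n}.png',im[...,::-1])
E
python3 - <<'E'
from h import *
for c in('top','side'):
    s=robot.snapshot(c); save(c+'1',s['image']); print(c,np.array(s['T']).round(2).tolist(),s['fx'])
    for t in('cover','cover_handle','other_cover','housing'):
        for d in robot.tip_of(t,c)[:4]:
            p=np.array(d['at'])*[640,400]; print(t,round(d['score'],2),p.round(),world(s,np.clip(p,0,[639,399])).round())
E
```

```text
top [[0.03, -0.99, 0.1, 315.37], [-1.0, -0.03, 0.0, -125.41], [-0.0, -0.1, -0.99, 1568.98], [0.0, 0.0, 0.0, 1.0]] 465.6771692019444
cover 0.91 [277. 187.] [[492.   5.  54.]]
cover_handle 0.85 [278. 184.] [[503.   1.  55.]]
cover_handle 0.25 [281. 186.] [[502.  -5.   4.]]
other_cover 0.8 [196. 177.] [[521. 273.  40.]]
housing 0.93 [444. 149.] [[ 633. -540.   56.]]
housing 0.71 [383. 252.] [[ 291. -342.   87.]]
housing 0.58 [361. 167.] [[ 566. -270.   63.]]
side [[0.88, -0.3, 0.37, 29.27], [-0.48, -0.55, 0.69, -959.33], [-0.01, -0.78, -0.62, 815.16], [0.0, 0.0, 0.0, 1.0]] 375.339545841307
cover 0.87 [312. 196.] [[ 201. -605.  511.]]
cover_handle 0.63 [310. 182.] [[ 199. -606.  535.]]
housing 0.84 [452. 286.] [[ 594. -586.   59.]]
housing 0.71 [376. 227.] [[ 550. -308.   60.]]
housing 0.58 [301. 283.] [[ 176. -604.  345.]]
```

View pics/top1.png

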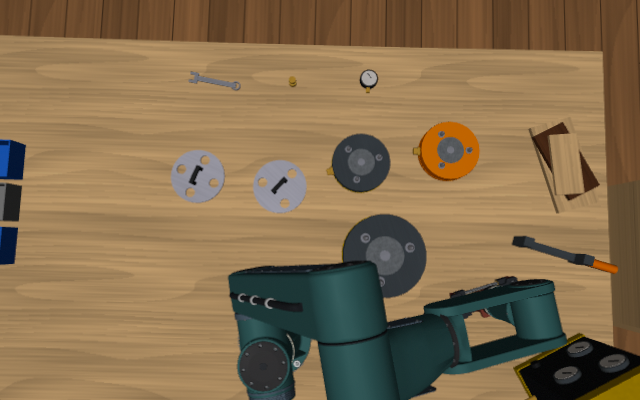

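View pics/side1.png

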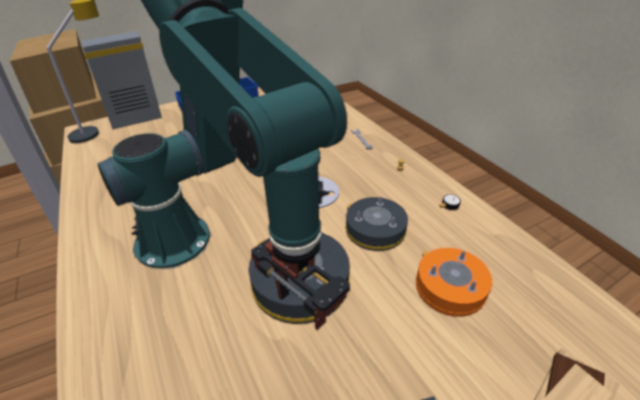

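Top view: candidate covers are at (198,176), which seems to have four holes, and (279,186), which seems to have three. Candidate housings are the small dark one at (361,163), the large dark one at (385,256) and the orange one at (449,151). Going by the description I want the cover at (279,186) and the housing at (361,163). I'll confirm with a crop and measure.

```bash
python3 - <<'E'
from h import *
s=robot.snapshot('top'); im=s['image']
save('crop',cv2.resize(im[125:215,165:395],None,fx=3.4,fy=3.4,interpolation=cv2.INTER_CUBIC))
for t in('cover','housing'):
    for d in robot.trace(t,'top')[:4]:
        m=d['pixels']; v,u=np.nonzero(m); w=world(s,np.c_[u,v])
        print(t,round(d['score'],2),(np.array(d['at'])*[640,400]).round(),m.sum(),np.percentile(w,[1,50,99],axis=0).round().tolist())
# per-pixel world map, rectified 1mm/px ortho images at known plane
K=np.array([[s['fx'],0,s['cx']],[0,s['fy'],s['cy']],[0,0,1.]]);T=np.array(s['T'])
def ortho(cx,cy,z,h=120):
    y,x=np.mgrid[-h:h+1,-h:h+1]; P=np.c_[(cx-y).ravel(),(cy-x).ravel(),np.full(x.size,z)]  # up=+x, left=+y
    R=T[:3,:3].T; uv=cv2.projectPoints(P.astype(float),cv2.Rodrigues(R)[0],-R@T[:3,3],K,np.array(s['distortion']))[0][:,0].astype(np.float32)
    return cv2.remap(im,uv[:,0].reshape(x.shape),uv[:,1].reshape(x.shape),cv2.INTER_CUBIC)
a=ortho(502,-5,8); b=ortho(575,-270,60)
save('ortho',cv2.resize(np.hstack([a,b]),None,fx=1.6,fy=1.6))
E
```

```text
cover 0.96 [278. 185.] 2121 [[417.0, -85.0, -4.0], [500.0, 1.0, 8.0], [590.0, 86.0, 55.0]]
housing 0.85 [361. 164.] 2828 [[490.0, -360.0, 1.0], [579.0, -266.0, 60.0], [677.0, -168.0, 83.0]]
housing 0.6 [391. 248.] 4673 [[158.0, -471.0, 26.0], [299.0, -363.0, 83.0], [406.0, -217.0, 119.0]]
housing 0.55 [448. 152.] 2846 [[537.0, -646.0, 17.0], [626.0, -553.0, 60.0], [720.0, -456.0, 83.0]]
```

View pics/crop.png

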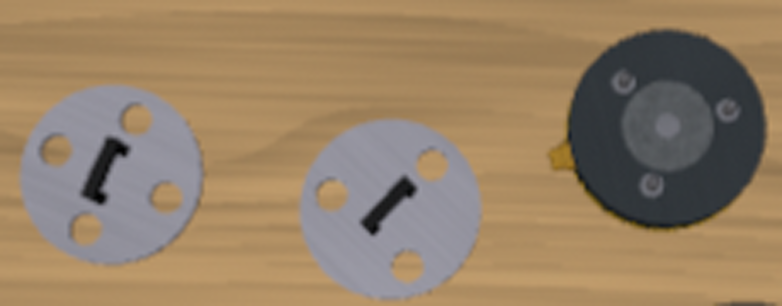

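View pics/ortho.png

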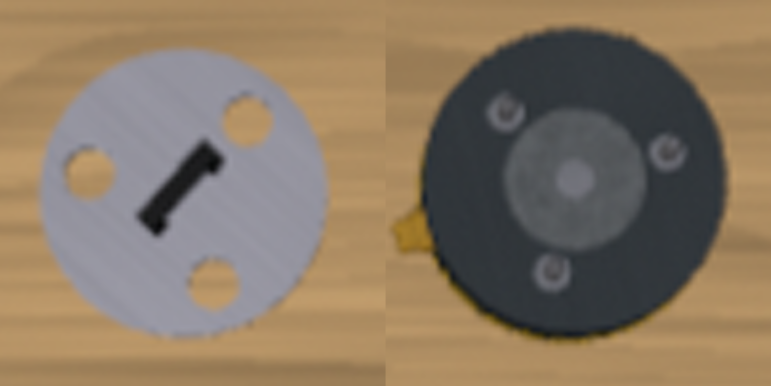

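The crop confirms it: the middle disc has three holes (crop pixels (330,195), (432,165), (407,266)), the left one has four, and the small dark drum has three studs. From the ortho view (1.6 px/mm), the cover centre is at about (502, 1) with yaw ≈ -42.4°. The housing is at about (582.5, -267) with studs at 46° mod 120. The turn needed is about -31.6°. Next I'll check the tool's yaw and the speeds.

```bash
python3 - <<'E'
from h import *
st=robot.sense(); R=cv2.Rodrigues(np.array(st['orientation'],float))[0]
print(st['clock'],R.round(3).tolist(),'yaw of tool y',np.degrees(np.arctan2(R[1,1],R[0,1])),st['q'],st['ee_pos'])
E
```

```text
0.65 [[-0.0, 0.31, -0.951], [0.0, -0.951, -0.31], [-1.0, -0.0, 0.0]] yaw of tool y -71.96250187142361 [-1.37108552e+00  3.58736003e-01  1.51034783e+00 -6.91276528e-06
  1.27252322e+00 -1.15100896e-01] [ 185.77116108 -570.51042604  233.68081833]
```

>>> {"fn": "arm_command", "kwargs": {"motion": [[[0.105,0.19,0,0,0,-0.056],[0.105,0.19,0,0,0,-0.056],[0.105,0.19,0,0,0,-0.056],[0.105,0.19,0,0,0,-0.056],[0.105,0.19,0,0,0,-0.056],[0.105,0.19,0,0,0,-0.056],[0.105,0.19,0,0,0,-0.056],[0.105,0.19,-0.05,0,0,-0.056],[0.105,0.19,-0.05,0,0,-0.056],[0.105,0.19,-0.05,0,0,-0.056],[0.105,0.19,-0.05,0,0,-0.056],[0.105,0.19,-0.05,0,0,-0.056]]], "hand": 70}}

```text
clock: 2.15
ee_pos: [501.7, 1.2, 171.0]
orientation: [-1.788, 0.697, 1.786]
force: [1.0, -0.1, 1.0]
gripper_width: 69.5
```

>>> {"fn": "arm_command", "kwargs": {"motion": [[[0,0,0,0,0,0],[0,0,0,0,0,0]]]}}

```text
clock: 2.4
ee_pos: [500.4, -0.7, 171.1]
orientation: [-1.79, 0.694, 1.791]
force: [-0.2, -0.5, 0.5]
gripper_width: 69.7
```

```bash
cat >> h.py <<'E'
def tool():
    st=robot.sense(); R=cv2.Rodrigues(np.array(st['orientation'],float))[0]
    print('t',round(st['clock'],2),'yaw_y',np.degrees(np.arctan2(R[1,1],R[0,1])).round(2),'x',R[:,0].round(3),np.array(st['ee_pos']).round(1),'F',np.array(st['force']).round(1),'w',st['gripper_width'])
E
python3 - <<'E'
from h import *
tool()
s=robot.snapshot('side'); save('side2',s['image'])
for d in robot.tip_of('cover_handle','side')+robot.tip_of('cover','side'):
    p=np.array(d['at'])*[640,400]; print(round(d['score'],2),p.round(1),world(s,p,45).round(1),world(s,p,0).round(1))
E
```

```text
t 2.4 yaw_y -132.34 x [-0. -0. -1.] [500.4  -0.7 171.1] F [-0.2 -0.5  0.5] w 69.74811353661126
0.64 [314.9 182.3] [[505.8   0.   45. ]] [[533.6  56.1   0. ]]
0.9 [314.  192.6] [[475.8 -51.4  45. ]] [[501.8   1.7   0. ]]
```

View pics/side2.png

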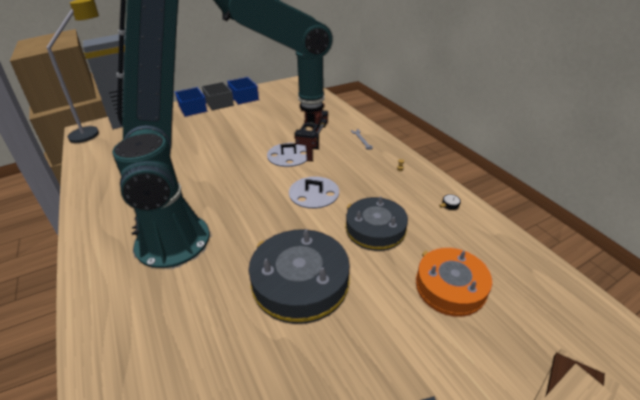

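The side view agrees: handle at about (314,183), cover at (501.8, 1.7), gripper above it at (308,140). Now descend 134 mm and grip.

>>> {"fn": "arm_command", "kwargs": {"motion": [[[0.004,0.004,-0.12,0,0,0],[0.003,0.004,-0.12,0,0,0],[0,0,-0.12,0,0,0],[0,0,-0.09,0,0,0],[0,0,-0.05,0,0,0],[0,0,-0.035,0,0,0],[0,0,0,0,0,0],[0,0,0,0,0,0]]]}}

```text
clock: 3.55
ee_pos: [503.0, 1.4, 38.0]
orientation: [-1.79, 0.694, 1.788]
force: [-0.3, 0.0, -0.2]
gripper_width: 70.1
```

>>> {"fn": "arm_command", "kwargs": {"motion": [[[0,0,0,0,0,0],[0,0,0,0,0,0],[0,0,0,0,0,0],[0,0,0,0,0,0],[0,0,0,0,0,0],[0,0,0,0,0,0]]], "hand": 5, "grip_force": 50}}

```text
clock: 4.3
ee_pos: [502.5, 1.5, 37.3]
orientation: [-1.789, 0.695, 1.789]
force: [-0.8, -1.0, -0.9]
gripper_width: 13.6
```

```bash
python3 -c "
from h import *
tool()"
```

```text
t 4.3 yaw_y -132.44 x [-0.  0. -1.] [502.5   1.5  37.3] F [-0.8 -1.  -0.9] w 13.627873801377845
```

Gripped at 13.6 mm, which matches the bar. Lift, carry over the housing and turn.

>>> {"fn": "arm_command", "kwargs": {"motion": [[[0,0,0.08,0,0,0],[0,0,0.13,0,0,0],[0,0,0.15,0,0,0],[0,0,0.12,0,0,0],[0.04,-0.134,0,0,0,-0.044],[0.04,-0.134,0,0,0,-0.044],[0.04,-0.134,0,0,0,-0.044],[0.04,-0.134,0,0,0,-0.044],[0.04,-0.134,0,0,0,-0.044],[0.04,-0.134,0,0,0,-0.044],[0.04,-0.134,0,0,0,-0.044],[0.04,-0.134,0,0,0,-0.044]]]}}

```text
clock: 5.8
ee_pos: [581.9, -267.1, 156.2]
orientation: [-1.407, 1.067, 1.411]
force: [0.1, 0.9, -3.8]
gripper_width: 13.6
```

>>> {"fn": "arm_command", "kwargs": {"motion": [[[0,0,0,0,0,0],[0,0,0,0,0,0],[0,0,0,0,0,0]]]}}

```text
clock: 6.18
ee_pos: [581.7, -265.1, 156.9]
orientation: [-1.409, 1.064, 1.413]
force: [0.1, 0.4, -4.4]
gripper_width: 13.6
```

```bash
python3 - <<'E'
from h import *
tool()
s=robot.snapshot('side'); im=s['image']
save('side3',cv2.resize(im[130:270,290:470],None,fx=4,fy=4,interpolation=cv2.INTER_CUBIC))
s=robot.snapshot('top'); im=s['image']
save('top3',cv2.resize(im[110:220,300:430],None,fx=5,fy=5,interpolation=cv2.INTER_CUBIC))
E
```

```text
t 6.17 yaw_y -164.06 x [-0.001  0.001 -1.   ] [ 581.7 -265.1  156.9] F [ 0.1  0.4 -4.4] w 13.586540149550002
```

View pics/side3.png

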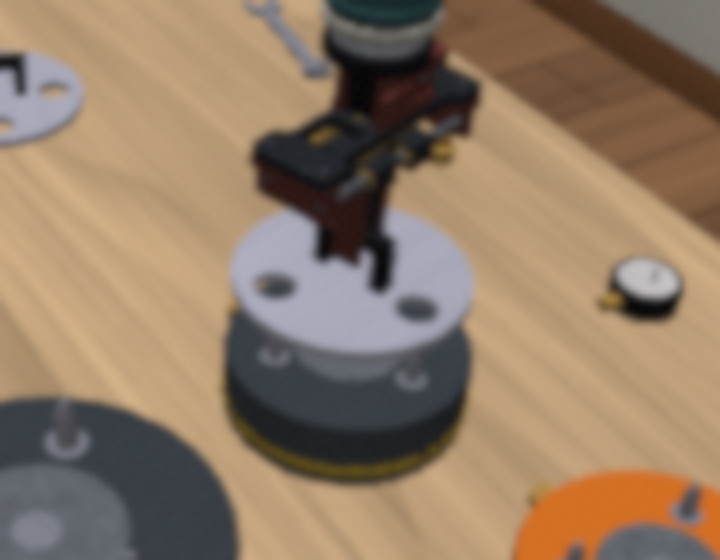

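View pics/top3.png

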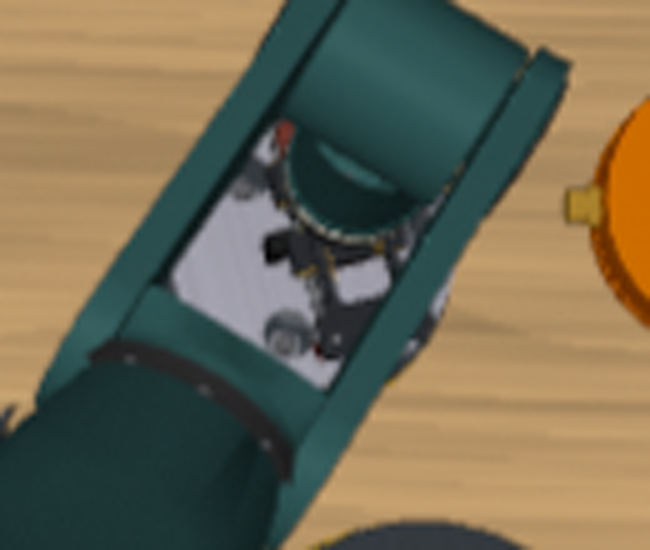

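The side crop shows the cover level above the housing. The holes at crop (275,285) and (417,307) sit straight above the studs at (273,355) and (411,377). The top view is mostly hidden by the arm, with one stud visible inside its hole at (290,335). Nudge -2 mm in y and lower in two stages.

>>> {"fn": "arm_command", "kwargs": {"motion": [[[0.003,-0.008,-0.02,0,0,0],[0,0,-0.03,0,0,0],[0,0,-0.03,0,0,0],[0,0,-0.03,0,0,0],[0,0,-0.03,0,0,0],[0,0,-0.02,0,0,0],[0,0,0,0,0,0],[0,0,0,0,0,0]]]}}

```text
clock: 7.28
ee_pos: [583.5, -268.6, 117.6]
orientation: [-1.411, 1.065, 1.41]
force: [0.7, 0.2, -3.9]
gripper_width: 13.5
```

```bash
python3 - <<'E'
from h import *
tool()
s=robot.snapshot('side'); im=s['image']
save('side4',cv2.resize(im[150:270,310:450],None,fx=5,fy=5,interpolation=cv2.INTER_CUBIC))
E
```

```text
t 7.28 yaw_y -164.12 x [ 0.001 -0.    -1.   ] [ 583.5 -268.6  117.6] F [ 0.7  0.2 -3.9] w 13.480314667904036
```

View pics/side4.png

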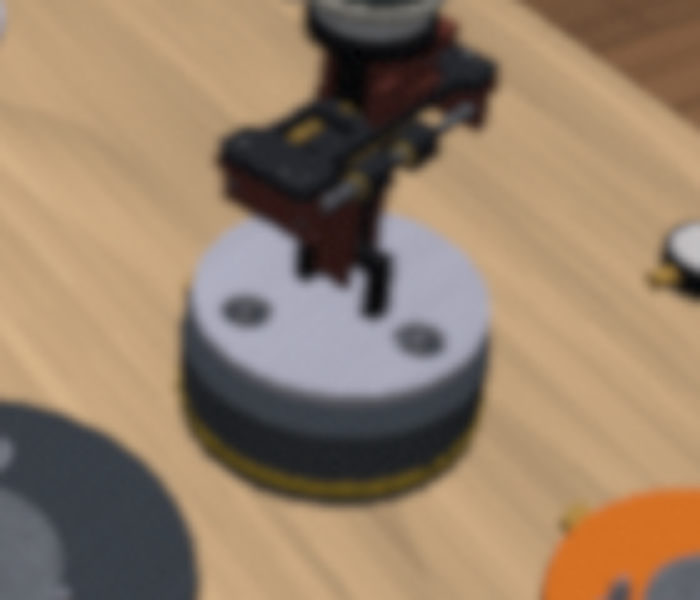

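The cover is level at about z = 80, and the stud tips are centred in the holes at crop (246,310) and (420,340). There is no contact force. Lower the last 20 mm gently.

>>> {"fn": "arm_command", "kwargs": {"motion": [[[0,0,-0.016,0,0,0],[0,0,-0.016,0,0,0],[0,0,-0.016,0,0,0],[0,0,-0.012,0,0,0],[0,0,-0.01,0,0,0],[0,0,-0.008,0,0,0],[0,0,0,0,0,0],[0,0,0,0,0,0]]]}}

```text
clock: 8.32
ee_pos: [583.4, -268.5, 98.0]
orientation: [-1.411, 1.065, 1.41]
force: [0.2, 0.0, -3.8]
gripper_width: 13.6
```

>>> {"fn": "arm_command", "kwargs": {"motion": [[[0,0,-0.004,0,0,0],[0,0,-0.003,0,0,0],[0,0,0,0,0,0],[0,0,0,0,0,0]]]}}

```text
clock: 8.82
ee_pos: [583.5, -268.6, 97.4]
orientation: [-1.411, 1.065, 1.409]
force: [-1.9, 1.8, 5.8]
gripper_width: 13.6
```

Seated: the force changed from -3.8 to +5.8 N at z = 97.4, against the expected 97.3. Release. I'm opening to 50 mm, so the fingers keep clear of the studs, then going up.

>>> {"fn": "arm_command", "kwargs": {"motion": [[[0,0,0,0,0,0],[0,0,0,0,0,0],[0,0,0,0,0,0],[0,0,0,0,0,0],[0,0,0,0,0,0]]], "hand": 50}}

```text
clock: 9.45
ee_pos: [583.3, -268.5, 96.1]
orientation: [-1.41, 1.065, 1.41]
force: [0.4, -0.6, 0.5]
gripper_width: 49.8
```

>>> {"fn": "arm_command", "kwargs": {"motion": [[[0,0,0.06,0,0,0],[0,0,0.12,0,0,0],[0,0,0.15,0,0,0],[0,0,0.15,0,0,0],[-0.1,0.2,0,0,0,0],[-0.1,0.2,0,0,0,0],[-0.1,0.2,0,0,0,0],[-0.1,0.2,0,0,0,0],[0,0.1,0,0,0,0],[0,0,0,0,0,0],[0,0,0,0,0,0]]]}}

```text
clock: 10.82
ee_pos: [484.0, -44.1, 216.8]
orientation: [-1.412, 1.065, 1.409]
force: [-0.2, 0.6, 0.4]
gripper_width: 50.0
```

```bash
python3 - <<'E'
from h import *
tool()
s=robot.snapshot('top'); im=s['image']
save('top5',cv2.resize(im[115:215,165:415],None,fx=3,fy=3,interpolation=cv2.INTER_CUBIC))
v,u=np.mgrid[100:230,310:420]; w=world(s,np.c_[u.ravel(),v.ravel()])
m=(np.hypot(w[:,0]-582,w[:,1]+267)<85)&(abs(w[:,2]-68)<12); A=np.c_[w[m][:,:2]-[582,-267],np.ones(m.sum())]
c=np.linalg.lstsq(A,w[m][:,2],rcond=None)[0]; print('cover top plane z',c[2],'tilt deg',np.degrees(np.hypot(*c[:2])),m.sum())
for t in('cover','other_cover'):
    for d in robot.tip_of(t,'top')[:2]:
        p=np.array(d['at'])*[640,400]; print(t,d['score'],p.round(),world(s,p,60 if t=='cover' else 0).round(1))
E
```

```text
t 10.82 yaw_y -164.1 x [ 0.002 -0.001 -1.   ] [484.  -44.1 216.8] F [-0.2  0.6  0.4] w 49.971373303155055
cover top plane z 67.4518352843534 tilt deg 0.005790438173847806 1951
cover 0.82 [360. 163.] [[ 578.7 -264.5   60. ]]
other_cover 0.87 [198. 175.] [[533.2 277.5   0. ]]
```

View pics/top5.png

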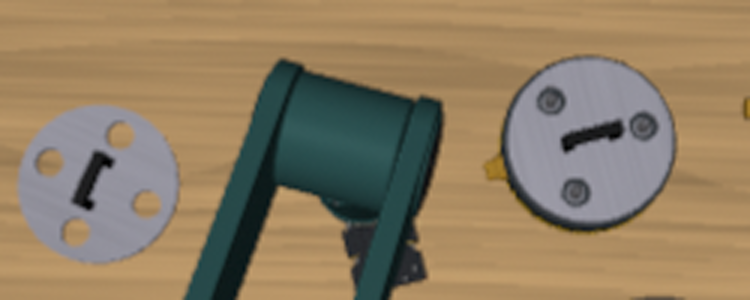

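The picture shows the cover home, with studs in all three holes at crop (551,100), (643,126) and (576,192). The four-hole cover is still in its place at (99,184). Its top plane is at 67.5 mm (68 expected) with no tilt, so I'm handing in.

```bash
python3 -c "
from h import *
print(robot.job_done()); tool()"
```

```text
the job is handed in; nothing more can be done
None
the job is handed in; nothing more can be done
```

The three-hole cover is on the small dark housing, lying flat with a stud through each hole. I gripped it by its handle, turned it about -31.6°, lowered it slowly and let go. The job was handed in at about 11 s of the 38 s allowed, and no verdict was reported.

- **Seating:** When the cover touched down, the vertical force on the tool changed from -3.8 to +5.8 N at TCP height 97.4 mm (97.3 expected). Afterwards its top plane measured 67.5 mm (68 expected), with a tilt of about 0.01°.
- **Centring:** The last picture shows all three studs in their holes. The network put the cover's centre about 4–5 mm from my estimate of the housing axis, inside the 16 mm limit.
- **Four-hole cover:** I never touched it, and it looks unmoved in the last picture. I did not measure its shift exactly.
- **Arm:** It ended clear of everything, with the measured force at about zero.

The tool readout after handing in was refused, as nothing more is allowed then. No other check failed.

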